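# Open the leaning hopper of a sweet dispenser

### The arm

A 7-joint arm with a two-finger parallel gripper is mounted at the origin on the work surface. World frame = base frame: x ahead of the robot, y to its left, z up, the work surface at z = 0. Lengths are in m, angles in rad, forces in N, time in s.
With the tool pointing down it reaches from about 0.4 to 0.85 m from the base axis. Payload 10.4 kg.
Tool frame: the origin (TCP) lies midway between the tips of the shut fingers; the grasp point (between the pads) lies 19 mm behind it; z points along the fingers, y is the line along which they close (so a half turn about z gives the same grasp; the last joint's range is limited). The gripper opens to 87 mm and grips with 3 to 60 N. Pads are 19 mm wide; open, the fingers measure 117 mm over their backs; the gripper's body (75 mm by 190 mm) begins 51 mm behind the grasp point.
Start: joints at [-1.236, 0.332, -0.065, 1.46, 0.022, 1.35, -0.088], TCP at [0.219, 0.585, 0.223] pointing down, gripper open.
Joint ranges: [-2.6, 2.6], [-0.5, 2.12], [-1.47, 1.34], [0.16, 2.42], [-1.27, 4.41], [0.06, 2.06], [-2.6, 2.6]. Speed limits (rad/s): [2.22, 2.22, 2.79, 2.79, 3.14, 3.14, 3.14].

### API

Orientations are given as a unit quaternion [x, y, z, w].
In Python, from bench import r gives the robot as it stands.
- The arm moves only by the tool arm_command, never from a script. Its arguments are lists of equal length, an entry for each row: "xyz": the shift along the world's x, y, z in m, a list of three; "rot": the turn, a rotation vector about the world's x, y, z in rad, a list of three. In form: {"xyz": [[tx, ty, tz], ...], "rot": [[ax, ay, az], ...]}. A call has 1 to 20 rows; each row is the pose to reach, as a shift and turn from the pose commanded when the call began; what a row does not reach only later rows make up. A row lasts 1/12 s, in which the tool goes at most 41.7 mm and 7.16 degrees, less where a joint would pass 70% of its speed; a pose out of reach is approached as far as the arm can. A call with a gripper value outside its range is refused whole. "grip" is the opening, from 0 (shut) to 1 (fully open), set as the call begins (left out, the last holds). The fingers move at their own pace and stop on an object; "squeeze" is the grip in N (left out, the last holds). Time passes only in rows, so rows that repeat a pose let the fingers close. It gives the time, the measured TCP pose, the force, the opening and the grip force at its end, in the units of the state.
- r.read_state(): the state, without advancing time (a new reading comes with each control period).
- r.camera(name): name is "side" or "top"; returns the picture (384x512x3 uint8, red, green, blue); there is no depth.
- r.camera_model(name): a dict with "fx", "fy", "cx", "cy" (pixels), "T" (4x4, takes a point from camera to world coordinates). Camera axes: x right, y up, looking along -z (the intrinsics and any distortion apply to the point x, -y, -z); pixel columns grow to the right and rows downward; lengths in m; the calibration is good to about 2 mm. A picture is of the moment at which its call begins. camera_model takes no time and is no camera call.
- r.close_job(): hands the job in; it is judged then, once.
Trained networks look in the newest picture that a camera, given by its name, has taken for a name from the list of things; names that differ only in an ending like _2 or _b are one class to them, and where a whole thing is asked for, a point or a joint stands for the part that bears it (a point fixed in the world has none). Each returns a list of dicts, best first, with "conf" (0 to 1); they miss things now and then, are a little off and sometimes report something else, mostly with a low value. They report only what shows in the picture. A call takes as long as a camera call. They do not tell look-alikes from the thing itself.
- r.look_for(label, camera): "at" ([x, y, z] in m, in the coordinates of the camera as it stood for that picture, good to about 4 mm: the middle of the surface that is visible of it).
- r.spot_point(label, camera): "at" ([x, y, z] in m, in the coordinates of the camera as it stood for that picture, good to about 4 mm: a listed point, or the origin of a listed thing).
The state is a dict: "time": time; "joint_positions": joint angles; "joint_vel": joint speeds; "joint_torque": joint torques, N m; "ee_pos": TCP position; "eef_rot": TCP orientation; "ft_force": force on the tool from outside, world axes, zero at the start; "torque": the same for the moment, N m; "width": finger opening in m; "grip_force": force on a finger pad.
Only numpy, scipy, OpenCV 4.12 (cv2) and the standard library are available. Lean on these libraries where they do the work, as an engineer would, in place of code of your own. Each camera call takes 0.05 s, during which the arm holds its last target. There are 200 camera calls.

### The job

The gum-ball dispenser on the shop counter is to be refilled. Unscrew the red cap of its leaning glass hopper without forcing it, lift it off once the threads are free, and set it down (do not drop it) standing upright, skirt down, in the square wooden tray. Leave the other goods on the counter where they are.

Things in the scene. Friction and masses are not known exactly. Their poses are not given: they have to be found in the camera images.
- dispenser: Green painted dispenser base, fixed to the counter, 190 x 170 mm, 70 mm high (135 mm at the rear). Origin at the counter below its middle; its x axis points to its rear, z up. The glass hopper leans 35 deg from vertical towards the dispenser's own -x (front).
- mouth (a point): Centre of the rim of the hopper's neck, on its axis; z points out along the axis, 35 deg from vertical. Neck 44 mm long, 53 mm wide over the threads, on a shoulder of 50 mm radius. Right-hand two-start thread with 3 mm of play, rising 18 mm a turn: the cap unscrews counter-clockwise seen from outside (positive about z) and is free after 1.7 turns (10.7 rad).
- cap_center (a point): Centre (half-way up) of the red screw cap, 78 mm high, 0.12 kg; z is its axis, out of the top. Lower 46 mm: hollow skirt 65 mm wide; upper 32 mm: solid round grip crown 52 mm wide, 7 to 39 mm above this point. Closed, this point lies 2 mm below the mouth along the axis; unscrewed, some 30 mm higher (keep hold: let go there, it may fall off); 20 mm more clears the neck.
- tray: Square wooden tray, fixed, 170 x 170 mm outside, walls 6 mm thick and 14 mm high. Origin at the counter below its middle; axes along its sides.
- tray_in (a point): Centre of the tray's inner floor (158 x 158 mm inside).
- salts: Bystander: white jar, 64 mm wide, 100 mm high. Origin under its middle.
- candle: Bystander: amber candle jar, 72 mm wide, 85 mm high. Origin under its middle.
- soap_box: Bystander: white carton 100 x 70 x 50 mm high. Origin under its middle.
- mug: Bystander: blue mug, 84 mm wide, 95 mm high. Origin under its middle.
- lotion: Bystander: green bottle, 60 mm wide, 170 mm high. Origin under its middle.
- gift_box: Bystander: red gift box 100 x 140 x 60 mm high. Origin under its middle.
- printer: Bystander: grey label printer, fixed to the counter, 150 x 120 mm, 110 mm high. Origin at the counter below its middle.
Mind the look-alikes: they are no part of the job. Of the things that look like the part that bears cap_center, the largest one is meant. Leave any black look-alike of the tray alone.

How it is judged:
By the outcome, as a careful person would: the job done as asked, in the order asked, and still so for the second after the job is handed in, with the robot touching nothing.
It also fails if it takes over 67 s, if anything falls off the work surface, if the arm or the gripper's body presses on something with over 40 N, if the wrist force passes 120 N, or if a joint passes its speed limit or range.

## Working session

There is one attempt and no reset: what is moved stays moved. The work goes in short steps, Python scripts to look and compute and a tool call to move; the robot and the scene stay as the last step left them, time stands still between calls to the robot, and variables do not carry over. Pictures are saved under pics/ and viewed, at most 10 in all, crops included, and the job is handed in when it is done.

Besides the shell and the picture viewer there is one more tool, called after "Emit:" as name(argument=value, ...) on one line, values as JSON. arm_command: Moves the arm, as the interface text tells. Its arguments: {"type":"object","properties":{"xyz":{"type":"array"},"rot":{"type":"array"},"grip":{"type":"number"},"squeeze":{"type":"number"}},"required":["xyz","rot"]}

```bash
ls; mkdir -p pics
cat > h.py <<'E'
import numpy as np, cv2
from scipy.spatial.transform import Rotation as R
from bench import r
def world(cam,p):
    T=np.array(r.camera_model(cam)["T"]); return T[:3,:3]@np.array(p)+T[:3,3]
def pix(cam,w):
    m=r.camera_model(cam); T=np.array(m["T"]); c=T[:3,:3].T@(np.array(w)-T[:3,3])
    return np.round([m["cx"]+m["fx"]*c[0]/-c[2], m["cy"]+m["fy"]*-c[1]/-c[2]])
def save(cam,name,box=None,k=1):
    im=r.camera(cam)[:,:,::-1]
    if box: a,b,c,d=box; im=im[b:d,a:c]
    cv2.imwrite("pics/"+name,cv2.resize(np.ascontiguousarray(im),None,fx=k,fy=k,interpolation=cv2.INTER_CUBIC))
E
python3 - <<'E'
from h import *
for c in("side","top"):
    save(c,c+"0.png"); m=r.camera_model(c); print(c,{k:np.round(v,3).tolist() for k,v in m.items() if not isinstance(v,str)})
    for l in ["dispenser","mouth","cap_center","tray","tray_in","salts","candle","soap_box","mug","lotion","gift_box","printer"]:
        for d in r.spot_point(l,c)[:3]:
            w=world(c,d["at"]); print(l,round(d["conf"],2),w.round(3),pix(c,w))
a=cv2.imread("pics/side0.png");b=cv2.imread("pics/top0.png")
s=r.read_state();print({k:np.round(v,3).tolist() for k,v in s.items()})
E
```

```text
pics
side {'fx': 424.725, 'fy': 424.725, 'cx': 252.58, 'cy': 192.387, 'T': [[0.848, 0.353, -0.396, 0.024], [-0.53, 0.592, -0.607, -0.738], [0.021, 0.725, 0.689, 0.978], [0.0, 0.0, 0.0, 1.0]]}
mouth 0.92 [0.576 0.044 0.223] [266. 154.]
cap_center 0.66 [ 0.419 -0.004  0.025] [228. 232.]
cap_center 0.61 [ 0.598 -0.111  0.022] [298. 232.]
cap_center 0.58 [0.573 0.046 0.222] [265. 154.]
tray 0.93 [ 0.453 -0.253  0.001] [285. 293.]
tray 0.69 [ 0.198 -0.362  0.   ] [221. 379.]
tray_in 0.84 [ 0.199 -0.364  0.008] [222. 377.]
tray_in 0.74 [ 0.458 -0.253  0.005] [287. 291.]
candle 0.93 [ 0.72  -0.22   0.002] [352. 245.]
soap_box 0.64 [ 0.698  0.344 -0.003] [247. 148.]
mug 0.88 [ 0.561  0.456 -0.   ] [201. 143.]
mug 0.71 [0.46  0.276 0.001] [198. 179.]
mug 0.23 [0.794 0.046 0.   ] [316. 185.]
lotion 0.55 [ 0.637 -0.44  -0.002] [385. 315.]
gift_box 0.6 [0.797 0.047 0.   ] [316. 184.]
gift_box 0.44 [ 0.72  -0.224  0.001] [353. 246.]
printer 0.63 [ 0.459  0.278 -0.002] [198. 180.]
top {'fx': 401.539, 'fy': 401.539, 'cx': 256.537, 'cy': 189.759, 'T': [[-0.02, 0.984, -0.176, 0.249], [-1.0, -0.019, 0
[... 688 characters left out ...]
  0.279 0.001] [184. 206.]
candle 0.66 [ 0.722 -0.224 -0.004] [314. 137.]
soap_box 0.68 [ 0.608  0.047 -0.003] [245. 167.]
soap_box 0.65 [0.701 0.347 0.003] [167. 144.]
lotion 0.81 [ 0.638 -0.444  0.004] [372. 156.]
gift_box 0.58 [0.792 0.042 0.002] [246. 121.]
printer 0.86 [ 0.461  0.283 -0.002] [183. 206.]
{'time': 1.3, 'joint_positions': [-1.236, 0.332, -0.065, 1.46, 0.022, 1.35, -0.089], 'joint_vel': [0.0, -0.001, 0.001, 0.001, -0.0, 0.001, 0.0], 'joint_torque': [0.001, -62.303, 0.025, -39.012, -0.061, 0.031, 0.0], 'ee_pos': [0.219, 0.585, 0.223], 'eef_rot': [0.178, 0.984, 0.0, -0.0], 'ft_force': [-0.742, -0.456, 0.723], 'torque': [0.008, 0.026, 0.012], 'grip_force': 0.0, 'width': 0.087}
```

View pictures.

View pics/side0.png

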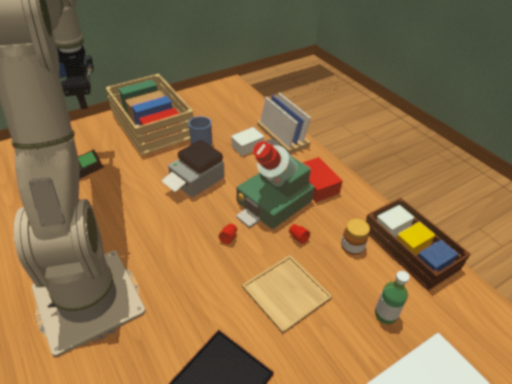

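View pics/top0.png

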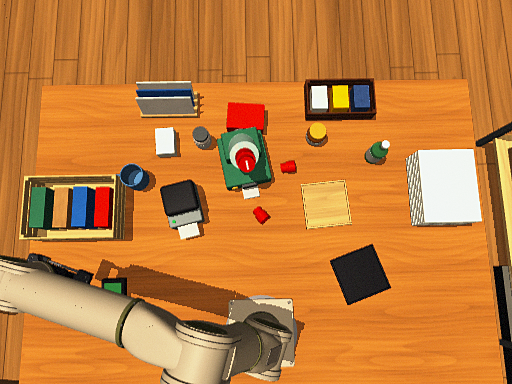

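Run:
```python
from h import *
a=cv2.imread("pics/side0.png")[110:260,170:330];b=cv2.imread("pics/top0.png")[120:240,180:320]
cv2.imwrite("pics/crop.png",np.hstack([cv2.resize(a,(400,375),interpolation=2),cv2.resize(b,(400,375),interpolation=2)]))
```

```text
(no output)
```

View pics/crop.png

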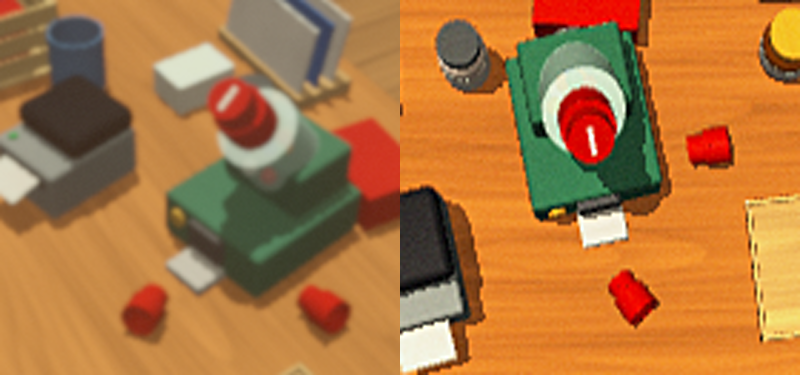

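The three red caps are:
- the one on the hopper, side (265,154) / top (245,160)
- one lying loose at side (228,232) / top (260,214)
- one lying loose at side (298,232) / top (287,166)

The crop confirms that the hopper cap is the largest and the only one screwed on the neck, so it is the one meant. The wooden tray is at top (325,204). The black one at top (360,274) is the look-alike to leave alone.

Next I fit the cap's silhouette in both views.

```bash
cat > fit.py <<'E'
from h import *
from scipy.optimize import minimize
th=np.linspace(0,2*np.pi,40,endpoint=False)
def axis(psi): s,c=np.sin(np.radians(35)),np.cos(np.radians(35)); return np.array([-s*np.cos(psi),-s*np.sin(psi),c])
def sil(cam,c,a,S=4):
    m=r.camera_model(cam);T=np.array(m["T"]);u=np.cross(a,[0,1,0]);u/=np.linalg.norm(u);v=np.cross(a,u)
    im=np.zeros((384*S,512*S),np.uint8)
    for lo,hi,rad in((-.039,.007,.0325),(.007,.039,.026)):
        P=np.vstack([c+a*h+rad*(np.cos(th)[:,None]*u+np.sin(th)[:,None]*v) for h in(lo,hi)])
        q=(P-T[:3,3])@T[:3,:3]; p=np.c_[m["cx"]+m["fx"]*q[:,0]/-q[:,2],m["cy"]+m["fy"]*q[:,1]/q[:,2]]
        cv2.fillConvexPoly(im,cv2.convexHull(np.round((p+.5)*S).astype(np.int32)),255)
    return cv2.resize(im,(512,384),interpolation=cv2.INTER_AREA)/255.
E
python3 - <<'E'
from fit import *
M={}
for cam,(a,b,c,d) in (("side",(245,132,292,185)),("top",(228,143,264,178))):
    im=cv2.imread(f"pics/{cam}0.png").astype(int);m=np.zeros((384,512))
    red=(im[...,2]>100)&(im[...,1]<0.5*im[...,2])&(im[...,0]<0.5*im[...,2])
    m[b:d,a:c]=red[b:d,a:c]
    m=cv2.morphologyEx(m,cv2.MORPH_CLOSE,np.ones((7,7)));M[cam]=m;print(cam,m.sum())
def cost(p,cams=("side","top")):
    c=np.array(p[:3])/1000; return sum(np.abs(sil(k,c,axis(p[3]/50))-M[k]).sum() for k in cams)
for p0 in([575,44,223,8],[578,42,220,4],[572,46,225,12]):
    o=minimize(cost,p0,method="Nelder-Mead",options=dict(initial_simplex=np.array(p0)+np.vstack([np.zeros(4),8*np.eye(4)]),maxiter=300,xatol=.1,fatol=.5))
    print(o.x.round(1),"yaw deg",np.degrees(o.x[3]/50).round(1),o.fun)
print(axis(o.x[3]/50))
# base yaw from green mask, top cam
im=cv2.imread("pics/top0.png");h=cv2.cvtColor(im,cv2.COLOR_BGR2HSV)
g=cv2.inRange(h,(60,80,25),(95,255,255));g[:120]=0;g[200:]=0;g[:,:205]=0;g[:,285:]=0
n,l,s,_=cv2.connectedComponentsWithStats(g);k=1+s[1:,4].argmax();print(cv2.minAreaRect(np.argwhere(l==k)[:,::-1].astype(np.float32)))
E
```

```text
side 499.0
top 382.0
[574.9  41.8 223.1  16.5] yaw deg 18.9 142.6078431372549
[574.6  41.8 223.2  16.2] yaw deg 18.6 139.5450980392157
[574.9  41.8 225.   16.7] yaw deg 19.2 143.03137254901958
[-0.54172204 -0.18848648  0.81915204]
((243.45851135253906, 157.47315979003906), (56.71253967285156, 45.677345275878906), 77.90524291992188)
```

Emit:
arm_command(xyz=[[0,0,0.04],[0,0,0.08],[0,0,0.12],[0,0,0.15],[0,0,0.18]], rot=[[0,0,0],[0,0,0],[0,0,0],[0,0,0],[0,0,0]])

```text
time: 1.72
ee_pos: [0.2188, 0.5853, 0.4051]
eef_rot: [0.178, 0.984, 0.001, 0.0]
ft_force: [-0.2, 0.5, -0.1]
width: 0.0867
grip_force: 0.0
```

Run:
```python
from fit import *
def unp(cam,p,z):
    m=r.camera_model(cam);T=np.array(m["T"]);d=T[:3,:3]@[(p[0]-m["cx"])/m["fx"],-(p[1]-m["cy"])/m["fy"],-1];return T[:3,3]+d*(z-T[2,3])/d[2]
a=unp("top",(229,189.8),.07);b=unp("top",(272,182.4),.07);print(a,b,np.linalg.norm(a-b),"yaw",np.degrees(np.arctan2(b[0]-a[0],a[1]-b[1])))
out=[]
for cam,(x0,y0,x1,y1) in (("side",(225,125,325,225)),("top",(195,110,295,210))):
    im=cv2.imread(f"pics/{cam}0.png");K=4
    big=cv2.resize(im[y0:y1,x0:x1],None,fx=K,fy=K,interpolation=2)
    for psi,col in((11,(255,255,0)),(19,(255,0,255))):
        s=(sil(cam,np.array([.575,.0425,.223]),axis(np.radians(psi)))[y0:y1,x0:x1]*255).astype(np.uint8)
        s=cv2.resize(s,None,fx=K,fy=K,interpolation=2)
        cs,_=cv2.findContours((s>127).astype(np.uint8),cv2.RETR_EXTERNAL,cv2.CHAIN_APPROX_NONE);cv2.drawContours(big,cs,-1,col,1)
    c0=(.611,.048)
    for psi,col in((11,(255,255,0)),(19,(255,0,255))):
        q=R.from_euler("z",psi,degrees=True).as_matrix()
        pts=[pix(cam,np.array([c0[0],c0[1],0])+q@[sx*.095,sy*.085,z])for sx,sy,z in((-1,-1,.07),(-1,1,.07),(1,1,.135),(1,-1,.135))]
        cv2.polylines(big,[np.int32([(np.array(p)-[x0,y0]+.5)*K for p in pts])],True,col,1)
    out.append(big)
cv2.imwrite("pics/ov.png",np.hstack(out))
```

```text
[0.50615264 0.1045574  0.07      ] [ 0.53043178 -0.05168315  0.07      ] 0.1581157357811798 yaw 8.83288273555936
```

View pics/ov.png

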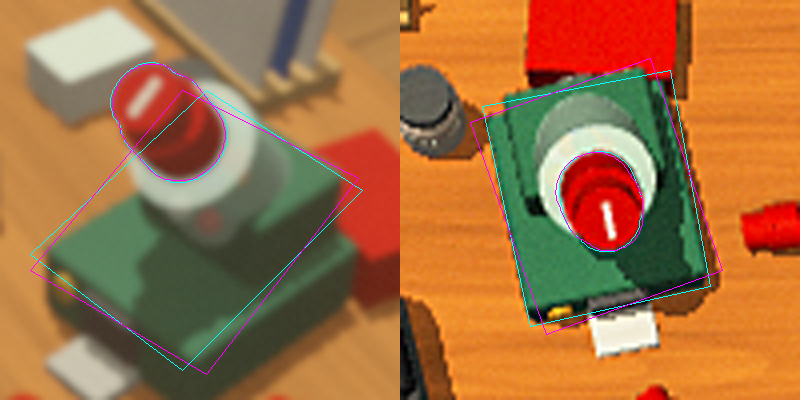

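Side and top overlay: the cap outline fits in both views, at about (575, 43, 223) mm. The base edges fit a yaw of about 11° (cyan), so the axis is (-0.563, -0.109, 0.819).

Run:
```python
from h import *
s=r.read_state();R0=R.from_quat(s["eef_rot"]);psi=np.radians(11)
# tilt: tool z from (0,0,-1) to -a : about horizontal axis
a=np.array([-np.sin(.6109)*np.cos(psi),-np.sin(.6109)*np.sin(psi),np.cos(.6109)])
tilt=R.from_rotvec(np.cross([0,0,-1],-a)/np.sin(.6109)*.6109)
Rt=tilt*R.from_euler("z",-65,degrees=True)*R0
print((Rt*R0.inv()).as_rotvec().round(3),a.round(4),Rt.as_matrix().round(3))
print(np.array([.575,.0435,.223])+a*.15-s["ee_pos"], s["joint_positions"])
```

```text
[ 0.443 -0.467 -1.097] [-0.5631 -0.1094  0.8191] [[-0.099  0.82   0.565]
 [ 0.993  0.044  0.11 ]
 [ 0.065  0.571 -0.818]]
[ 0.27170019 -0.55822284 -0.05922205] [-1.24944344  0.31402809 -0.05204611  1.10867565  0.01624426  1.71746156
 -0.08358611]
```

Emit:
arm_command(xyz=[[0.272,-0.558,-0.02],[0.272,-0.558,-0.02],[0.272,-0.558,-0.02],[0.272,-0.558,-0.02],[0.272,-0.558,-0.02],[0.272,-0.558,-0.02],[0.272,-0.558,-0.02],[0.272,-0.558,-0.02],[0.272,-0.558,-0.059],[0.272,-0.558,-0.059],[0.272,-0.558,-0.059],[0.272,-0.558,-0.059],[0.272,-0.558,-0.059],[0.272,-0.558,-0.059],[0.272,-0.558,-0.059],[0.272,-0.558,-0.059],[0.272,-0.558,-0.059],[0.272,-0.558,-0.059]], rot=[[0.443,-0.467,-1.097],[0.443,-0.467,-1.097],[0.443,-0.467,-1.097],[0.443,-0.467,-1.097],[0.443,-0.467,-1.097],[0.443,-0.467,-1.097],[0.443,-0.467,-1.097],[0.443,-0.467,-1.097],[0.443,-0.467,-1.097],[0.443,-0.467,-1.097],[0.443,-0.467,-1.097],[0.443,-0.467,-1.097],[0.443,-0.467,-1.097],[0.443,-0.467,-1.097],[0.443,-0.467,-1.097],[0.443,-0.467,-1.097],[0.443,-0.467,-1.097],[0.443,-0.467,-1.097]])

```text
time: 3.22
ee_pos: [0.4914, 0.0207, 0.3425]
eef_rot: [0.65, 0.698, 0.242, 0.178]
ft_force: [-0.0, 0.7, -0.8]
width: 0.0872
grip_force: 0.0
```

```bash
cat > st.py <<'E'
from h import *
s=r.read_state();A=np.array([-.5631,-.1094,.8191]);C=np.array([.575,.0435,.223])
m=R.from_quat(s["eef_rot"]).as_matrix();d=s["ee_pos"]-C;al=d@A
print("t",s["time"],"q",np.round(s["joint_positions"],3),"p",np.round(s["ee_pos"],4),"along mm",round(al*1e3,1),"off",(1e3*(d-al*A)).round(1),"z",m[:,2].round(3),"y",m[:,1].round(3),"x",m[:,0].round(3),"F",np.round(s["ft_force"],1),"ax",round(np.dot(s["ft_force"],A),1),"T",np.round(s["torque"],2),"w",round(s["width"],4),"g",round(s["grip_force"],1))
E
python3 st.py
```

```text
t 3.2167 q [-0.201 -0.469  0.068  2.094 -0.     0.907 -0.059] p [0.4914 0.0207 0.3425] along mm 147.4 off [-0.6 -6.6 -1.3] z [ 0.563  0.105 -0.82 ] y [0.821 0.038 0.569] x [-0.091  0.994  0.065] F [-0.   0.7 -0.8] ax -0.7 T [-0.19  0.78 -0.03] w 0.0872 g 0.0
```

Emit:
arm_command(xyz=[[0.049,0.0095,-0.0713],[0.049,0.0095,-0.0713],[0.049,0.0095,-0.0713],[0.049,0.0095,-0.0713],[0.049,0.0095,-0.0713],[0.049,0.0095,-0.0713],[0.049,0.0095,-0.0713],[0.049,0.0095,-0.0713],[0.049,0.0095,-0.0713],[0.049,0.0095,-0.0713],[0.049,0.0095,-0.0713],[0.049,0.0095,-0.0713],[0.049,0.0095,-0.0713],[0.049,0.0095,-0.0713],[0.049,0.0095,-0.0713],[0.049,0.0095,-0.0713],[0.049,0.0095,-0.0713],[0.049,0.0095,-0.0713],[0.049,0.0095,-0.0713],[0.049,0.0095,-0.0713]], rot=[[1.351,0.263,-1.966],[1.351,0.263,-1.966],[1.351,0.263,-1.966],[1.351,0.263,-1.966],[1.351,0.263,-1.966],[1.351,0.263,-1.966],[1.351,0.263,-1.966],[1.351,0.263,-1.966],[1.351,0.263,-1.966],[1.351,0.263,-1.966],[1.351,0.263,-1.966],[1.351,0.263,-1.966],[1.351,0.263,-1.966],[1.351,0.263,-1.966],[1.351,0.263,-1.966],[1.351,0.263,-1.966],[1.351,0.263,-1.966],[1.351,0.263,-1.966],[1.351,0.263,-1.966],[1.351,0.263,-1.966]])

```text
time: 4.88
ee_pos: [0.5398, 0.0369, 0.2724]
eef_rot: [0.886, -0.352, 0.253, -0.162]
ft_force: [-0.3, -0.1, 0.6]
width: 0.0869
grip_force: 0.0
```

```bash
python3 st.py
python3 - <<'E'
from h import *
a=r.camera("side")[90:190,215:315,::-1];b=r.camera("top")[110:210,195:295,::-1]
cv2.imwrite("pics/pre.png",cv2.resize(np.hstack([a,b]),None,fx=4,fy=4,interpolation=2))
for c in("side","top"):
    for l in("mouth","cap_center"):
        for d in r.spot_point(l,c)[:3]: print(l,c,round(d["conf"],2),world(c,d["at"]).round(4))
E
```

```text
t 4.8833 q [ 0.271 -0.296 -0.327  2.119 -0.252  0.707 -2.257] p [0.5398 0.0369 0.2724] along mm 61.0 off [-0.8  0.  -0.6] z [ 0.563  0.109 -0.819] y [-0.542 -0.699 -0.466] x [ 0.624 -0.706  0.334] F [-0.3 -0.1  0.6] ax 0.7 T [-0.11  0.8  -0.05] w 0.0869 g 0.0
mouth side 0.86 [0.5783 0.0443 0.2231]
cap_center side 0.72 [0.5712 0.0442 0.2226]
cap_center side 0.69 [ 0.4183 -0.0045  0.0244]
cap_center side 0.51 [ 6.365e-01 -4.392e-01 -5.000e-04]
mouth top 0.65 [0.5764 0.0419 0.2221]
cap_center top 0.74 [0.5735 0.0446 0.2198]
cap_center top 0.52 [ 0.6022 -0.1123  0.0226]
```

View pics/pre.png

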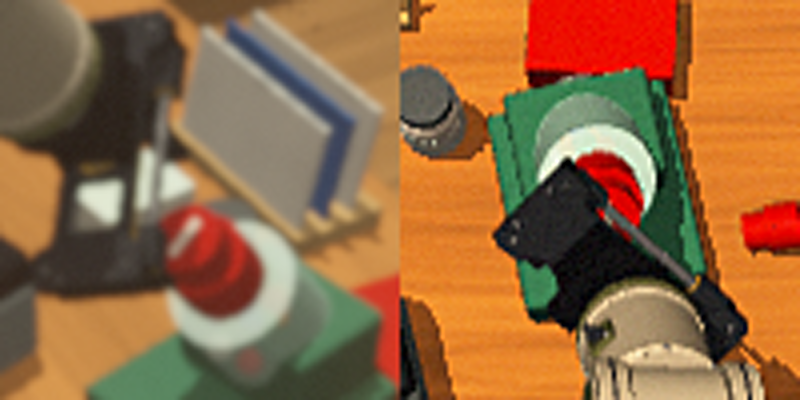

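The gripper is lined up with the crown. Now I advance along the axis and close.

Emit:
arm_command(xyz=[[0.008,0.0015,-0.011],[0.016,0.003,-0.023],[0.023,0.0045,-0.034],[0.0285,0.0055,-0.0405],[0.0285,0.0055,-0.0405]], rot=[[0,0,0],[0,0,0],[0,0,0],[0,0,0],[0,0,0]])

```text
time: 5.6
ee_pos: [0.5683, 0.0428, 0.2301]
eef_rot: [0.888, -0.349, 0.252, -0.161]
ft_force: [-0.2, 0.6, -0.5]
width: 0.0869
grip_force: 0.0
```

Emit:
arm_command(xyz=[[0,0,0],[0,0,0],[0,0,0],[0,0,0],[0,0,0],[0,0,0]], rot=[[0,0,0],[0,0,0],[0,0,0],[0,0,0],[0,0,0],[0,0,0]], grip=0, squeeze=30)

```text
time: 6.1
ee_pos: [0.5684, 0.0424, 0.2321]
eef_rot: [0.887, -0.349, 0.254, -0.162]
ft_force: [-0.7, -0.2, 0.1]
width: 0.0551
grip_force: 0.4
```

```bash
python3 st.py
```

```text
t 6.1 q [ 0.274 -0.188 -0.363  2.124 -0.211  0.592 -2.286] p [0.5684 0.0424 0.2321] along mm 11.3 off [-0.3  0.1 -0.2] z [ 0.563  0.11  -0.819] y [-0.538 -0.704 -0.464] x [ 0.627 -0.702  0.337] F [-0.7 -0.2  0.1] ax 0.5 T [-0.14  0.92 -0.01] w 0.0551 g 0.4
```

Emit:
arm_command(xyz=[[0,0,0],[0,0,0],[0,0,0],[0,0,0]], rot=[[0,0,0],[0,0,0],[0,0,0],[0,0,0]])

```text
time: 6.43
ee_pos: [0.5683, 0.0423, 0.2319]
eef_rot: [0.887, -0.349, 0.254, -0.162]
ft_force: [-6.3, -0.3, 3.8]
width: 0.0514
grip_force: 30.0
```

```bash
python3 st.py
```

```text
t 6.4333 q [ 0.274 -0.188 -0.363  2.124 -0.211  0.592 -2.286] p [0.5683 0.0423 0.2319] along mm 11.2 off [-0.4  0.  -0.3] z [ 0.563  0.11  -0.819] y [-0.538 -0.704 -0.464] x [ 0.627 -0.702  0.337] F [-6.3 -0.3  3.8] ax 6.7 T [-0.29  1.33 -0.  ] w 0.0514 g 30.0
```

Emit:
arm_command(xyz=[[-0.0002,0,0.0003],[-0.0004,-0.0001,0.0006],[-0.0006,-0.0001,0.0009],[-0.0008,-0.0002,0.0012],[-0.001,-0.0002,0.0015],[-0.0012,-0.0002,0.0018],[-0.0014,-0.0003,0.0021],[-0.0016,-0.0003,0.0024]], rot=[[-0.0704,-0.0137,0.1024],[-0.1408,-0.0274,0.2048],[-0.2112,-0.041,0.3072],[-0.2816,-0.0547,0.4096],[-0.352,-0.0684,0.512],[-0.4223,-0.082,0.6143],[-0.4927,-0.0957,0.7167],[-0.5631,-0.1094,0.8191]])

```text
time: 7.1
ee_pos: [0.5667, 0.0414, 0.2337]
eef_rot: [0.946, 0.121, 0.3, -0.019]
ft_force: [1.8, -3.2, -0.9]
width: 0.0517
grip_force: 30.0
```

```bash
python3 st.py
```

```text
t 7.1 q [ 0.116 -0.195 -0.221  2.131 -0.154  0.596 -1.329] p [0.5667 0.0414 0.2337] along mm 13.7 off [-0.6 -0.6 -0.5] z [ 0.562  0.109 -0.82 ] y [ 0.241 -0.97   0.037] x [0.791 0.218 0.572] F [ 1.8 -3.2 -0.9] ax -1.4 T [-0.93  0.92 -0.58] w 0.0517 g 30.0
```

Emit:
arm_command(xyz=[[-0.0002,0,0.0003],[-0.0004,-0.0001,0.0006],[-0.0006,-0.0001,0.0008],[-0.0008,-0.0002,0.0011],[-0.001,-0.0002,0.0014],[-0.0012,-0.0002,0.0017],[-0.0014,-0.0003,0.002],[-0.0016,-0.0003,0.0023],[-0.0017,-0.0003,0.0025],[-0.0019,-0.0004,0.0028],[-0.0021,-0.0004,0.0031],[-0.0023,-0.0005,0.0034],[-0.0025,-0.0005,0.0037],[-0.0027,-0.0005,0.0039],[-0.0029,-0.0006,0.0042],[-0.0031,-0.0006,0.0045],[-0.0033,-0.0006,0.0048],[-0.0035,-0.0007,0.0051],[-0.0037,-0.0007,0.0054],[-0.0039,-0.0008,0.0056]], rot=[[-0.0676,-0.0131,0.0983],[-0.1351,-0.0263,0.1966],[-0.2027,-0.0394,0.2949],[-0.2703,-0.0525,0.3932],[-0.3379,-0.0656,0.4915],[-0.4054,-0.0788,0.5898],[-0.473,-0.0919,0.688],[-0.5406,-0.105,0.7863],[-0.6081,-0.1182,0.8846],[-0.6757,-0.1313,0.9829],[-0.7433,-0.1444,1.0812],[-0.8109,-0.1575,1.1795],[-0.8784,-0.1707,1.2778],[-0.946,-0.1838,1.3761],[-1.0136,-0.1969,1.4744],[-1.0812,-0.21,1.5727],[-1.1487,-0.2232,1.671],[-1.2163,-0.2363,1.7692],[-1.2839,-0.2494,1.8675],[-1.3514,-0.2626,1.9658]])

```text
time: 8.77
ee_pos: [0.5635, 0.0401, 0.2402]
eef_rot: [0.23, 0.925, 0.126, 0.274]
ft_force: [2.0, -5.3, -0.4]
width: 0.0512
grip_force: 30.0
```

```bash
python3 st.py
```

```text
t 8.7667 q [-0.277 -0.233  0.128  2.148  0.006  0.613  0.936] p [0.5635 0.0401 0.2402] along mm 20.9 off [ 0.3 -1.1  0. ] z [ 0.565  0.108 -0.818] y [0.357 0.862 0.36 ] x [-0.744  0.495 -0.448] F [ 2.  -5.3 -0.4] ax -0.9 T [-1.26  0.26 -0.89] w 0.0512 g 30.0
```

Emit:
arm_command(xyz=[[-0.0002,0,0.0003],[-0.0004,-0.0001,0.0006],[-0.0006,-0.0001,0.0008],[-0.0008,-0.0002,0.0011],[-0.001,-0.0002,0.0014],[-0.0012,-0.0002,0.0017],[-0.0014,-0.0003,0.002],[-0.0016,-0.0003,0.0023],[-0.0017,-0.0003,0.0025],[-0.0019,-0.0004,0.0028],[-0.0021,-0.0004,0.0031],[-0.0023,-0.0005,0.0034],[-0.0023,-0.0005,0.0034]], rot=[[-0.0676,-0.0131,0.0983],[-0.1351,-0.0263,0.1966],[-0.2027,-0.0394,0.2949],[-0.2703,-0.0525,0.3932],[-0.3379,-0.0656,0.4915],[-0.4054,-0.0788,0.5898],[-0.473,-0.0919,0.688],[-0.5406,-0.105,0.7863],[-0.6081,-0.1182,0.8846],[-0.6757,-0.1313,0.9829],[-0.7433,-0.1444,1.0812],[-0.8109,-0.1575,1.1795],[-0.8109,-0.1575,1.1795]])

```text
time: 9.85
ee_pos: [0.5609, 0.0406, 0.2435]
eef_rot: [-0.438, 0.847, -0.085, 0.289]
ft_force: [2.6, -2.2, 0.3]
width: 0.0512
grip_force: 30.0
```

```bash
python3 st.py
```

```text
t 9.85 q [-0.545 -0.279  0.356  2.158  0.143  0.636  2.264] p [0.5609 0.0406 0.2435] along mm 25.1 off [ 0.1 -0.1  0. ] z [ 0.564  0.11  -0.818] y [-0.692  0.603 -0.397] x [-0.45  -0.79  -0.416] F [ 2.6 -2.2  0.3] ax -1.0 T [-0.47  0.01 -0.35] w 0.0512 g 30.0
```

Emit:
arm_command(xyz=[[0,0,0],[0,0,0],[0,0,0],[0,0,0],[0,0,0],[0,0,0],[0,0,0],[0,0,0],[0,0,0],[0,0,0],[0,0,0],[0,0,0],[0,0,0],[0,0,0],[0,0,0],[0,0,0],[0,0,0],[0,0,0],[0,0,0],[0,0,0]], rot=[[0,0,0],[0,0,0],[0,0,0],[0,0,0],[0,0,0],[0.9854,0.1915,-1.4334],[0.9854,0.1915,-1.4334],[0.9854,0.1915,-1.4334],[0.9854,0.1915,-1.4334],[0.9854,0.1915,-1.4334],[0.9854,0.1915,-1.4334],[0.9854,0.1915,-1.4334],[0.9854,0.1915,-1.4334],[0.9854,0.1915,-1.4334],[0.9854,0.1915,-1.4334],[0.9854,0.1915,-1.4334],[0.9854,0.1915,-1.4334],[0.9854,0.1915,-1.4334],[0.9854,0.1915,-1.4334],[0.9854,0.1915,-1.4334]], grip=1)

```text
time: 11.52
ee_pos: [0.5606, 0.0408, 0.2431]
eef_rot: [0.375, 0.877, 0.169, 0.249]
ft_force: [-0.2, -0.6, -0.7]
width: 0.0868
grip_force: 0.0
```

Emit:
arm_command(xyz=[[0,0,0],[0,0,0],[0,0,0],[0,0,0],[0,0,0],[0,0,0],[0,0,0],[0,0,0],[0,0,0],[0,0,0],[0,0,0],[0,0,0],[0,0,0]], rot=[[0.8165,0.1586,-1.1877],[0.8165,0.1586,-1.1877],[0.8165,0.1586,-1.1877],[0.8165,0.1586,-1.1877],[0.8165,0.1586,-1.1877],[0.8165,0.1586,-1.1877],[0.8165,0.1586,-1.1877],[0.8165,0.1586,-1.1877],[0.8165,0.1586,-1.1877],[0.8165,0.1586,-1.1877],[0.8165,0.1586,-1.1877],[0.8165,0.1586,-1.1877],[0.8165,0.1586,-1.1877]])

```text
time: 12.6
ee_pos: [0.5606, 0.0407, 0.2431]
eef_rot: [0.861, 0.41, 0.291, 0.075]
ft_force: [-1.0, -0.4, 1.2]
width: 0.0873
grip_force: 0.0
```

```bash
python3 st.py
python3 - <<'E'
from h import *
a=r.camera("side")[90:190,215:315,::-1];b=r.camera("top")[110:210,195:295,::-1]
cv2.imwrite("pics/s1.png",cv2.resize(np.hstack([a,b]),None,fx=4,fy=4,interpolation=2))
for c in("side","top"):
    for d in r.spot_point("cap_center",c)[:3]: print(c,round(d["conf"],2),world(c,d["at"]).round(4))
E
```

```text
t 12.6 q [ 0.037 -0.221 -0.148  2.134 -0.128  0.621 -0.718] p [0.5606 0.0407 0.2431] along mm 24.9 off [-0.4 -0.  -0.3] z [ 0.563  0.109 -0.819] y [ 0.663 -0.652  0.369] x [0.494 0.751 0.439] F [-1.  -0.4  1.2] ax 1.5 T [-0.24  0.76 -0.02] w 0.0873 g 0.0
side 0.9 [0.5637 0.0441 0.2305]
side 0.8 [ 0.4183 -0.0049  0.0252]
side 0.64 [ 0.5975 -0.1099  0.0218]
top 0.63 [0.5645 0.0418 0.2305]
top 0.54 [ 0.6015 -0.1134  0.0222]
top 0.16 [ 7.922e-01  4.240e-02 -4.000e-04]
```

View pics/s1.png

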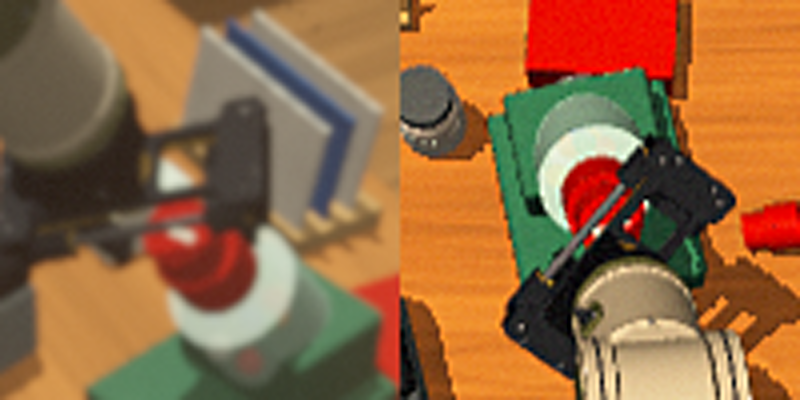

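The cap has risen by about 12–13 mm, as 4.8 rad of thread should give. Now I grip again and turn.

Emit:
arm_command(xyz=[[0,0,0],[0,0,0],[0,0,0],[0,0,0],[0,0,0],[0,0,0],[0,0,0],[0,0,0],[0,0,0]], rot=[[0,0,0],[0,0,0],[0,0,0],[0,0,0],[0,0,0],[0,0,0],[0,0,0],[0,0,0],[0,0,0]], grip=0)

```text
time: 13.55
ee_pos: [0.5607, 0.0407, 0.2434]
eef_rot: [0.861, 0.41, 0.291, 0.075]
ft_force: [0.7, -0.1, 1.2]
width: 0.0514
grip_force: 30.0
```

Emit:
arm_command(xyz=[[-0.0002,0,0.0003],[-0.0004,-0.0001,0.0006],[-0.0006,-0.0001,0.0008],[-0.0008,-0.0002,0.0011],[-0.001,-0.0002,0.0014],[-0.0012,-0.0002,0.0017],[-0.0014,-0.0003,0.002],[-0.0016,-0.0003,0.0023],[-0.0017,-0.0003,0.0025],[-0.0019,-0.0004,0.0028],[-0.0021,-0.0004,0.0031],[-0.0023,-0.0005,0.0034],[-0.0025,-0.0005,0.0037],[-0.0027,-0.0005,0.0039],[-0.0029,-0.0006,0.0042],[-0.0031,-0.0006,0.0045],[-0.0033,-0.0006,0.0048],[-0.0035,-0.0007,0.0051],[-0.0037,-0.0007,0.0054],[-0.0039,-0.0008,0.0056]], rot=[[-0.0676,-0.0131,0.0983],[-0.1351,-0.0263,0.1966],[-0.2027,-0.0394,0.2949],[-0.2703,-0.0525,0.3932],[-0.3379,-0.0656,0.4915],[-0.4054,-0.0788,0.5898],[-0.473,-0.0919,0.688],[-0.5406,-0.105,0.7863],[-0.6081,-0.1182,0.8846],[-0.6757,-0.1313,0.9829],[-0.7433,-0.1444,1.0812],[-0.8109,-0.1575,1.1795],[-0.8784,-0.1707,1.2778],[-0.946,-0.1838,1.3761],[-1.0136,-0.1969,1.4744],[-1.0812,-0.21,1.5727],[-1.1487,-0.2232,1.671],[-1.2163,-0.2363,1.7692],[-1.2839,-0.2494,1.8675],[-1.3514,-0.2626,1.9658]])

```text
time: 15.22
ee_pos: [0.5566, 0.0387, 0.249]
eef_rot: [-0.073, 0.951, 0.034, 0.299]
ft_force: [-4.7, -5.8, 5.1]
width: 0.0514
grip_force: 29.9
```

```bash
python3 st.py
```

```text
t 15.2167 q [-0.391 -0.271  0.224  2.151  0.067  0.645  1.525] p [0.5566 0.0387 0.249 ] along mm 32.1 off [-0.3 -1.2 -0.4] z [ 0.563  0.108 -0.819] y [-0.158  0.987  0.021] x [-0.811 -0.118 -0.573] F [-4.7 -5.8  5.1] ax 7.5 T [-1.25  0.92 -1.03] w 0.0514 g 29.9
```

Emit:
arm_command(xyz=[[-0.0003,0,0.0005],[-0.0006,-0.0001,0.0009],[-0.0008,-0.0002,0.0012],[-0.001,-0.0002,0.0015],[-0.0012,-0.0002,0.0018],[-0.0014,-0.0003,0.0021],[-0.0016,-0.0003,0.0023],[-0.0016,-0.0003,0.0023]], rot=[[-0.0676,-0.0131,0.0983],[-0.1351,-0.0263,0.1966],[-0.2027,-0.0394,0.2949],[-0.2703,-0.0525,0.3932],[-0.3379,-0.0656,0.4915],[-0.4054,-0.0788,0.5898],[-0.473,-0.0919,0.688],[-0.473,-0.0919,0.688]])

```text
time: 15.88
ee_pos: [0.5558, 0.0384, 0.2519]
eef_rot: [-0.455, 0.838, -0.091, 0.288]
ft_force: [4.6, -5.8, 0.6]
width: 0.0516
grip_force: 29.9
```

```bash
python3 st.py
```

```text
t 15.8833 q [-0.558 -0.304  0.362  2.156  0.162  0.661  2.291] p [0.5558 0.0384 0.2519] along mm 35.0 off [ 0.5 -1.3  0.2] z [ 0.565  0.108 -0.818] y [-0.71   0.57  -0.415] x [-0.421 -0.815 -0.399] F [ 4.6 -5.8  0.6] ax -1.5 T [-1.29 -0.46 -0.97] w 0.0516 g 29.9
```

Emit:
arm_command(xyz=[[0,0,0],[0,0,0],[0,0,0],[0,0,0],[0,0,0],[0,0,0],[0,0,0],[0,0,0],[0,0,0],[0,0,0],[0,0,0],[0,0,0],[0,0,0],[0,0,0],[0,0,0],[0,0,0],[0,0,0],[0,0,0],[0,0,0],[0,0,0]], rot=[[0,0,0],[0,0,0],[0,0,0],[0,0,0],[0,0,0],[0.9854,0.1915,-1.4334],[0.9854,0.1915,-1.4334],[0.9854,0.1915,-1.4334],[0.9854,0.1915,-1.4334],[0.9854,0.1915,-1.4334],[0.9854,0.1915,-1.4334],[0.9854,0.1915,-1.4334],[0.9854,0.1915,-1.4334],[0.9854,0.1915,-1.4334],[0.9854,0.1915,-1.4334],[0.9854,0.1915,-1.4334],[0.9854,0.1915,-1.4334],[0.9854,0.1915,-1.4334],[0.9854,0.1915,-1.4334],[0.9854,0.1915,-1.4334]], grip=1)

```text
time: 17.55
ee_pos: [0.555, 0.0398, 0.2509]
eef_rot: [0.357, 0.884, 0.164, 0.252]
ft_force: [0.5, -0.4, 0.3]
width: 0.0873
grip_force: 0.0
```

Emit:
arm_command(xyz=[[0,0,0],[0,0,0],[0,0,0],[0,0,0],[0,0,0],[0,0,0],[0,0,0],[0,0,0],[0,0,0],[0,0,0],[0,0,0],[0,0,0],[0,0,0]], rot=[[0.8165,0.1586,-1.1877],[0.8165,0.1586,-1.1877],[0.8165,0.1586,-1.1877],[0.8165,0.1586,-1.1877],[0.8165,0.1586,-1.1877],[0.8165,0.1586,-1.1877],[0.8165,0.1586,-1.1877],[0.8165,0.1586,-1.1877],[0.8165,0.1586,-1.1877],[0.8165,0.1586,-1.1877],[0.8165,0.1586,-1.1877],[0.8165,0.1586,-1.1877],[0.8165,0.1586,-1.1877]])

```text
time: 18.63
ee_pos: [0.5551, 0.0397, 0.251]
eef_rot: [0.852, 0.428, 0.289, 0.081]
ft_force: [0.1, -0.6, -0.0]
width: 0.0872
grip_force: 0.0
```

```bash
python3 st.py
python3 - <<'E'
from h import *
A=np.array([-.5631,-.1094,.8191]);C=np.array([.575,.0435,.223])
for c in("side","top"):
    r.camera(c)
    for d in r.spot_point("cap_center",c)[:3]:
        w=world(c,d["at"]); print(c,round(d["conf"],2),w.round(4),((w-C)@A).round(4))
E
```

```text
t 18.6333 q [ 0.051 -0.242 -0.157  2.132 -0.137  0.642 -0.67 ] p [0.5551 0.0397 0.251 ] along mm 34.6 off [-0.5 -0.  -0.3] z [ 0.563  0.109 -0.819] y [ 0.682 -0.621  0.386] x [0.467 0.776 0.424] F [ 0.1 -0.6 -0. ] ax -0.0 T [-0.25  0.82  0.03] w 0.0872 g 0.0
side 0.73 [ 0.4161 -0.0089  0.024 ] -0.0678
side 0.68 [ 0.5952 -0.112   0.0224] -0.1587
side 0.55 [0.5577 0.0422 0.2369] 0.0213
top 0.77 [0.562  0.0399 0.2366] 0.0188
top 0.66 [ 0.5992 -0.1117  0.0206] -0.1625
```

Emit:
arm_command(xyz=[[0.0015,0.0003,-0.002],[0.0015,0.0003,-0.002],[0.0015,0.0003,-0.002],[0.0015,0.0003,-0.002],[0.0015,0.0003,-0.002],[0.0015,0.0003,-0.002],[0.0015,0.0003,-0.002],[0.0015,0.0003,-0.002],[0.0015,0.0003,-0.002]], rot=[[0,0,0],[0,0,0],[0,0,0],[0,0,0],[0,0,0],[0,0,0],[0,0,0],[0,0,0],[0,0,0]], grip=0)

```text
time: 19.58
ee_pos: [0.5566, 0.04, 0.2491]
eef_rot: [0.853, 0.427, 0.29, 0.081]
ft_force: [1.3, -0.9, -0.0]
width: 0.0514
grip_force: 29.9
```

Emit:
arm_command(xyz=[[-0.0002,0,0.0003],[-0.0004,-0.0001,0.0006],[-0.0006,-0.0001,0.0008],[-0.0008,-0.0002,0.0011],[-0.001,-0.0002,0.0014],[-0.0012,-0.0002,0.0017],[-0.0014,-0.0003,0.002],[-0.0016,-0.0003,0.0023],[-0.0017,-0.0003,0.0025],[-0.0019,-0.0004,0.0028],[-0.0021,-0.0004,0.0031],[-0.0023,-0.0005,0.0034],[-0.0025,-0.0005,0.0037],[-0.0027,-0.0005,0.0039],[-0.0029,-0.0006,0.0042],[-0.0031,-0.0006,0.0045],[-0.0033,-0.0006,0.0048],[-0.0035,-0.0007,0.0051],[-0.0037,-0.0007,0.0054],[-0.0039,-0.0008,0.0056]], rot=[[-0.0676,-0.0131,0.0983],[-0.1351,-0.0263,0.1966],[-0.2027,-0.0394,0.2949],[-0.2703,-0.0525,0.3932],[-0.3379,-0.0656,0.4915],[-0.4054,-0.0788,0.5898],[-0.473,-0.0919,0.688],[-0.5406,-0.105,0.7863],[-0.6081,-0.1182,0.8846],[-0.6757,-0.1313,0.9829],[-0.7433,-0.1444,1.0812],[-0.8109,-0.1575,1.1795],[-0.8784,-0.1707,1.2778],[-0.946,-0.1838,1.3761],[-1.0136,-0.1969,1.4744],[-1.0812,-0.21,1.5727],[-1.1487,-0.2232,1.671],[-1.2163,-0.2363,1.7692],[-1.2839,-0.2494,1.8675],[-1.3514,-0.2626,1.9658]])

```text
time: 21.25
ee_pos: [0.5528, 0.0379, 0.255]
eef_rot: [-0.092, 0.949, 0.028, 0.3]
ft_force: [-3.8, -6.2, 4.3]
width: 0.0514
grip_force: 29.9
```

```bash
python3 st.py
```

```text
t 21.25 q [-0.392 -0.287  0.222  2.15   0.073  0.661  1.561] p [0.5528 0.0379 0.255 ] along mm 39.3 off [-0.1 -1.3 -0.2] z [ 0.564  0.108 -0.819] y [-0.191  0.982 -0.002] x [-0.804 -0.157 -0.574] F [-3.8 -6.2  4.3] ax 6.3 T [-1.18  0.79 -0.84] w 0.0514 g 29.9
```

Emit:
arm_command(xyz=[[-0.0003,0,0.0005],[-0.0006,-0.0001,0.0009],[-0.0008,-0.0002,0.0012],[-0.001,-0.0002,0.0015],[-0.0012,-0.0002,0.0018],[-0.0014,-0.0003,0.0021],[-0.0016,-0.0003,0.0023],[-0.0017,-0.0003,0.0025],[-0.0017,-0.0003,0.0025],[-0.0017,-0.0003,0.0025]], rot=[[-0.0676,-0.0131,0.0983],[-0.1351,-0.0263,0.1966],[-0.2027,-0.0394,0.2949],[-0.2703,-0.0525,0.3932],[-0.3379,-0.0656,0.4915],[-0.4054,-0.0788,0.5898],[-0.473,-0.0919,0.688],[-0.5406,-0.105,0.7863],[-0.5406,-0.105,0.7863],[-0.5406,-0.105,0.7863]])

```text
time: 22.08
ee_pos: [0.5518, 0.0381, 0.2582]
eef_rot: [-0.516, 0.801, -0.113, 0.28]
ft_force: [4.2, -4.5, 1.9]
width: 0.0516
grip_force: 29.9
```

```bash
python3 st.py
```

```text
t 22.0833 q [-0.587 -0.327  0.38   2.155  0.187  0.682  2.421] p [0.5518 0.0381 0.2582] along mm 42.5 off [ 0.7 -0.8  0.4] z [ 0.565  0.109 -0.818] y [-0.765  0.441 -0.47 ] x [-0.31  -0.891 -0.333] F [ 4.2 -4.5  1.9] ax -0.3 T [-1.22 -0.35 -0.8 ] w 0.0516 g 29.9
```

Emit:
arm_command(xyz=[[-0.0006,-0.0001,0.0008],[-0.0011,-0.0002,0.0016],[-0.0017,-0.0003,0.0025],[-0.0023,-0.0004,0.0033],[-0.0028,-0.0005,0.0041],[-0.0028,-0.0005,0.0041]], rot=[[0,0,0],[0,0,0],[0,0,0],[0,0,0],[0,0,0],[0,0,0]])

```text
time: 22.58
ee_pos: [0.5489, 0.0376, 0.2622]
eef_rot: [-0.516, 0.802, -0.112, 0.28]
ft_force: [2.6, -3.7, 2.4]
width: 0.0516
grip_force: 29.9
```

```bash
python3 st.py
```

```text
t 22.5833 q [-0.583 -0.337  0.374  2.154  0.19   0.694  2.416] p [0.5489 0.0376 0.2622] along mm 47.4 off [ 0.6 -0.7  0.3] z [ 0.565  0.109 -0.818] y [-0.764  0.443 -0.469] x [-0.311 -0.89  -0.333] F [ 2.6 -3.7  2.4] ax 0.9 T [-0.88 -0.26 -0.66] w 0.0516 g 29.9
```

The threads are free: a 5 mm lift met no axial resistance. I lift clear along the axis.

Emit:
arm_command(xyz=[[-0.0045,-0.0009,0.0066],[-0.009,-0.0018,0.0131],[-0.0135,-0.0026,0.0197],[-0.018,-0.0035,0.0262],[-0.0225,-0.0044,0.0328],[-0.027,-0.0053,0.0393],[-0.028,-0.0055,0.06],[-0.028,-0.0055,0.08],[-0.028,-0.0055,0.1],[-0.028,-0.0055,0.1]], rot=[[0,0,0],[0,0,0],[0,0,0],[0,0,0],[0,0,0],[0,0,0],[0,0,0],[0,0,0],[0,0,0],[0,0,0]])

```text
time: 23.42
ee_pos: [0.5211, 0.0332, 0.3665]
eef_rot: [-0.517, 0.8, -0.113, 0.282]
ft_force: [-0.2, 0.8, -0.3]
width: 0.0514
grip_force: 29.9
```

```bash
python3 st.py
python3 - <<'E'
from h import *
a=r.camera("side")[60:210,205:355,::-1];b=r.camera("top")[110:260,195:345,::-1]
cv2.imwrite("pics/lift.png",cv2.resize(np.hstack([a,b]),(800,400),interpolation=2))
for c in("side","top"):
    for l in("cap_center","tray","tray_in"):
        for d in r.spot_point(l,c)[:3]: print(l,c,round(d["conf"],2),world(c,d["at"]).round(4))
s=r.read_state();R0=R.from_quat(s["eef_rot"]);z=R0.as_matrix()[:,2]
v=np.cross(z,[0,0,-1]);up=R.from_rotvec(v/np.linalg.norm(v)*np.arcsin(np.linalg.norm(v)))
for k in (0,-45,-90,-135):
    t=R.from_euler("z",k,degrees=True)*up; print(k,t.as_rotvec().round(4),(t*R0).as_matrix()[:,1].round(3))
E
```

```text
t 23.4167 q [-0.548 -0.451  0.293  2.017  0.191  0.945  2.413] p [0.5211 0.0332 0.3665] along mm 149.0 off [30.   6.  21.4] z [ 0.568  0.111 -0.815] y [-0.764  0.439 -0.472] x [-0.306 -0.891 -0.335] F [-0.2  0.8 -0.3] ax -0.2 T [-0.09  0.81  0.01] w 0.0514 g 29.9
cap_center side 0.74 [0.5244 0.0404 0.3585]
cap_center side 0.68 [ 0.598  -0.1101  0.0226]
cap_center side 0.65 [ 0.4195 -0.0058  0.0234]
tray side 0.89 [ 0.4546 -0.2503  0.002 ]
tray side 0.77 [ 0.1971 -0.3615 -0.0045]
tray_in side 0.92 [ 0.4581 -0.2524  0.0071]
tray_in side 0.64 [ 0.6412 -0.4395 -0.0022]
tray_in side 0.62 [ 0.1973 -0.3634  0.0094]
cap_center top 0.74 [ 0.6006 -0.1141  0.022 ]
cap_center top 0.52 [0.527  0.0391 0.3561]
tray top 0.75 [ 0.4573 -0.253   0.0039]
tray top 0.69 [ 0.793   0.043  -0.0016]
tray top 0.58 [ 0.1959 -0.3643 -0.0026]
tray_in top 0.93 [ 1.934e-01 -3.672e-01  3.000e-04]
tray_in top 0.78 [ 0.4576 -0.2513  0.0089]
0 [-0.1164  0.5986  0.    ] [-0.912  0.41   0.   ]
-45 [ 0.1246  0.6128 -0.7604] [-0.355  0.935  0.   ]
-90 [ 0.3776  0.56   -1.5175] [0.41  0.912 0.   ]
-135 [ 0.6437  0.4262 -2.2664] [0.935 0.355 0.   ]
```

View pics/lift.png

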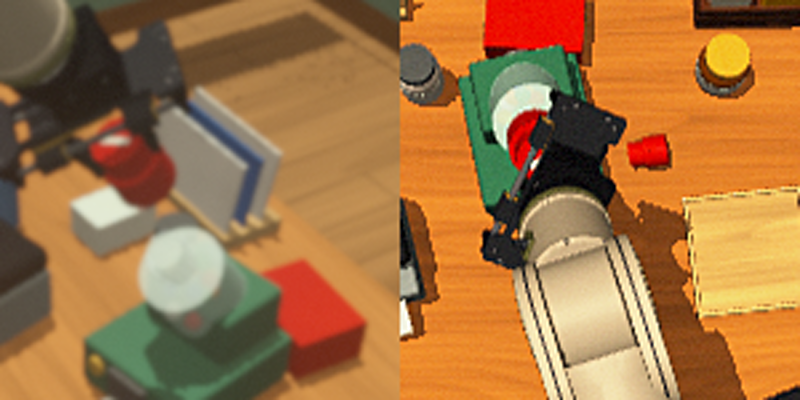

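The cap is held clear of the neck and the bystanders are untouched. Now I move to the tray and turn it upright.

Emit:
arm_command(xyz=[[-0.01,-0.02,0],[-0.015,-0.045,0],[-0.02,-0.07,0],[-0.025,-0.095,-0.01],[-0.03,-0.12,-0.02],[-0.035,-0.145,-0.03],[-0.04,-0.17,-0.04],[-0.045,-0.195,-0.05],[-0.05,-0.22,-0.06],[-0.055,-0.245,-0.08],[-0.06,-0.27,-0.1],[-0.064,-0.285,-0.12],[-0.064,-0.285,-0.14],[-0.064,-0.285,-0.16],[-0.064,-0.285,-0.18],[-0.064,-0.285,-0.2],[-0.064,-0.285,-0.206],[-0.064,-0.285,-0.206],[-0.064,-0.285,-0.206],[-0.064,-0.285,-0.206]], rot=[[0.378,0.56,-1.5175],[0.378,0.56,-1.5175],[0.378,0.56,-1.5175],[0.378,0.56,-1.5175],[0.378,0.56,-1.5175],[0.378,0.56,-1.5175],[0.378,0.56,-1.5175],[0.378,0.56,-1.5175],[0.378,0.56,-1.5175],[0.378,0.56,-1.5175],[0.378,0.56,-1.5175],[0.378,0.56,-1.5175],[0.378,0.56,-1.5175],[0.378,0.56,-1.5175],[0.378,0.56,-1.5175],[0.378,0.56,-1.5175],[0.378,0.56,-1.5175],[0.378,0.56,-1.5175],[0.378,0.56,-1.5175],[0.378,0.56,-1.5175]])

```text
time: 25.48
ee_pos: [0.4568, -0.2524, 0.1565]
eef_rot: [0.21, 0.978, -0.0, 0.001]
ft_force: [0.2, -0.3, -1.2]
width: 0.0516
grip_force: 29.9
```

```bash
python3 st.py
python3 - <<'E'
from h import *
a=r.camera("side")[180:330,200:350,::-1];b=r.camera("top")[120:270,245:395,::-1]
cv2.imwrite("pics/place.png",cv2.resize(np.hstack([a,b]),(800,400),interpolation=2))
for c in("side","top"):
    for d in r.spot_point("cap_center",c)[:3]: print(c,round(d["conf"],2),world(c,d["at"]).round(4))
E
```

```text
t 25.4833 q [-0.126  0.16   0.6    1.849 -0.098  1.159  1.654] p [ 0.4568 -0.2524  0.1565] along mm 44.5 off [ -93.1 -291.  -102.9] z [ 0.002 -0.001 -1.   ] y [ 0.41   0.912 -0.   ] x [-0.912  0.41  -0.003] F [ 0.2 -0.3 -1.2] ax -1.1 T [ 0.01 -0.01 -0.02] w 0.0516 g 29.9
side 0.7 [ 0.4565 -0.2542  0.1428]
side 0.59 [ 0.4174 -0.0077  0.0234]
top 0.67 [ 0.5999 -0.1145  0.0199]
top 0.56 [ 0.461  -0.25    0.1449]
top 0.51 [ 0.4208 -0.0055  0.0216]
```

View pics/place.png

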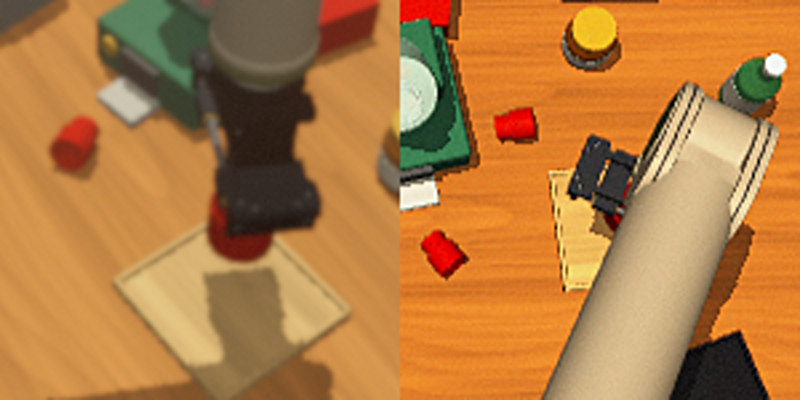

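Emit:
arm_command(xyz=[[0,0,-0.02],[0,0,-0.04],[0,0,-0.058],[0,0,-0.07],[0,0,-0.079],[0,0,-0.085],[0,0,-0.088],[0,0,-0.088],[0,0,-0.088]], rot=[[0,0,0],[0,0,0],[0,0,0],[0,0,0],[0,0,0],[0,0,0],[0,0,0],[0,0,0],[0,0,0]])

```text
time: 26.43
ee_pos: [0.4566, -0.2523, 0.0678]
eef_rot: [0.21, 0.978, -0.0, 0.001]
ft_force: [-0.0, -0.7, -1.3]
width: 0.0512
grip_force: 29.9
```

Emit:
arm_command(xyz=[[0,0,-0.001],[0,0,-0.002],[0,0,-0.003],[0,0,-0.004],[0,0,-0.005],[0,0,-0.006],[0,0,-0.006]], rot=[[0,0,0],[0,0,0],[0,0,0],[0,0,0],[0,0,0],[0,0,0],[0,0,0]])

```text
time: 27.02
ee_pos: [0.456, -0.252, 0.0611]
eef_rot: [0.21, 0.978, -0.0, 0.0]
ft_force: [0.2, -0.0, -1.9]
width: 0.0514
grip_force: 29.9
```

Emit:
arm_command(xyz=[[0,0,-0.0007],[0,0,-0.0014],[0,0,-0.002],[0,0,-0.002]], rot=[[0,0,0],[0,0,0],[0,0,0],[0,0,0]])

```text
time: 27.35
ee_pos: [0.4561, -0.252, 0.0591]
eef_rot: [0.21, 0.978, -0.0, 0.0]
ft_force: [-0.9, -0.2, -2.2]
width: 0.0514
grip_force: 29.9
```

Emit:
arm_command(xyz=[[0,0,-0.0007],[0,0,-0.0014],[0,0,-0.002],[0,0,-0.002]], rot=[[0,0,0],[0,0,0],[0,0,0],[0,0,0]])

```text
time: 27.68
ee_pos: [0.4563, -0.2521, 0.058]
eef_rot: [0.21, 0.978, -0.0, 0.0]
ft_force: [-4.7, 2.2, 9.4]
width: 0.0516
grip_force: 29.9
```

Contact: 9 N upward at z = 58 mm, as expected. I ease off slightly and release.

Emit:
arm_command(xyz=[[0,0,0.0006],[0,0,0.0006]], rot=[[0,0,0],[0,0,0]])

```text
time: 27.85
ee_pos: [0.4563, -0.2521, 0.058]
eef_rot: [0.21, 0.978, -0.0, 0.001]
ft_force: [-1.0, 0.3, 2.4]
width: 0.0513
grip_force: 29.9
```

Emit:
arm_command(xyz=[[0,0,0],[0,0,0],[0,0,0],[0,0,0],[0,0,0],[0,0,0.01],[0,0,0.025],[0,0,0.05],[0,0,0.08],[0,0,0.12],[0,0,0.15],[-0.03,0.03,0.2],[-0.05,0.06,0.22],[-0.05,0.09,0.24],[-0.05,0.12,0.24],[-0.05,0.15,0.24],[-0.05,0.18,0.24],[-0.05,0.2,0.24],[-0.05,0.2,0.24],[-0.05,0.2,0.24]], rot=[[0,0,0],[0,0,0],[0,0,0],[0,0,0],[0,0,0],[0,0,0],[0,0,0],[0,0,0],[0,0,0],[0,0,0],[0,0,0],[0,0,0],[0,0,0],[0,0,0],[0,0,0],[0,0,0],[0,0,0],[0,0,0],[0,0,0],[0,0,0]], grip=1)

```text
time: 29.52
ee_pos: [0.4061, -0.0517, 0.2985]
eef_rot: [0.209, 0.978, -0.001, 0.001]
ft_force: [-0.4, -1.8, -0.0]
width: 0.087
grip_force: 0.0
```

```bash
python3 st.py
python3 - <<'E'
from h import *
a=r.camera("side")[120:345,190:415,::-1];b=r.camera("top")[90:270,215:395,::-1]
cv2.imwrite("pics/end.png",np.hstack([cv2.resize(x,(400,400),interpolation=2)for x in(a,b)]))
for c in("side","top"):
    for d in r.spot_point("cap_center",c)[:3]: print(c,round(d["conf"],2),world(c,d["at"]).round(4))
E
```

```text
t 29.5167 q [-0.349 -0.216  0.309  1.868  0.067  1.479  1.096] p [ 0.4061 -0.0517  0.2985] along mm 167.4 off [-74.7 -76.9 -61.6] z [ 0.001 -0.001 -1.   ] y [ 0.409  0.913 -0.001] x [-0.913  0.409 -0.002] F [-0.4 -1.8 -0. ] ax 0.4 T [-0.02  0.07 -0.02] w 0.087 g 0.0
side 0.81 [ 0.5972 -0.1099  0.0212]
side 0.79 [ 0.4546 -0.2497  0.0421]
side 0.65 [ 0.4188 -0.0059  0.0223]
top 0.77 [ 0.4546 -0.2495  0.0442]
top 0.67 [0.5654 0.4534 0.0014]
top 0.6 [ 0.4213 -0.0073  0.0213]
```

View pics/end.png

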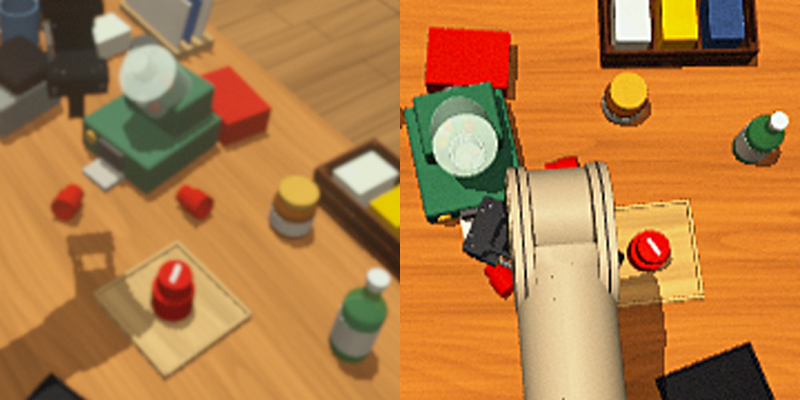

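The cap stands upright in the tray, its centre at z ≈ 43 mm. The hopper is open, the other goods are in place, and the gripper is clear of everything.

```bash
python3 -c "
from bench import r
print(r.close_job())"
```

```text
the job is handed in; nothing more can be done
None
```

The red cap was unscrewed, lifted off once the threads were free, and set down upright in the wooden tray; the job was handed in at about 30 s, with the other goods left where they were.

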